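# Push a stuck tube insert out of its carrier

### The job

A white plastic tube insert is stuck in the mouth of the upturned aluminium carrier on the push-out stand. Take the drift from its holder, feel its pin into the small hole in the carrier's loosely fitting end plate on top and drive the insert out with a slow, gentle push (35 N anywhere is too much) until the drift's collar bears on the carrier and the insert has dropped into the tray below. Then stand the drift back in its holder, fully down, and leave the insert in the tray; do not handle the insert or disturb the spare insert, the tape roll or the jar.

Things in the scene. Friction and masses are not known exactly. Their poses are not given: they have to be found in the camera images.
- stand: fixed steel stand, 140 x 86 mm: a tray (floor 4 mm above the table, rims 16 mm high) with two cheeks that carry the upturned carrier, an aluminium block 50 mm along the stand's x, 86 mm along its y, from 50 to 106 mm above the table. Origin on the table under the block's middle, z up
- carrier_top (a point): middle of the carrier's top, level with the top face, 106 mm above the table; axes as the stand's. The top 12 mm are a steel end plate, 40 x 76 mm, with the small hole (13.5 mm wide, 1 mm chamfer) in its middle. The plate fits loosely: plate and hole lie up to 4 mm off this point along x and up to 4 mm along y (not given, does not shift when pushed). Below it the bore is 28.5 mm wide, centred
- insert_center (a point): middle of the stuck insert, a white plastic plug 34 mm long, 24 mm in diameter flaring to 26 mm at its upper end, 30 g. It starts upright in the lower bore, its top 32 mm below the carrier's top face and its lower end 10 mm out of the mouth
- drift_grip (a point): middle of the drift's round black handle, 18 mm in diameter, 70 mm long; 41 mm above the collar's underside, 99 mm above the tip; z axis along the drift, up
- drift_collar (a point): centre of the underside of the drift's collar, 58 mm above the tip. With the collar on the carrier the tip reaches 2 mm below the carrier, which frees the insert a few mm before that
- drift_tip (a point): centre of the drift's tip; z axis along the drift
- holder: fixed grey plastic block, 60 x 60 mm, 64 mm high, with a 16 mm hole from above in its middle (2 mm chamfer, 62 mm deep). Origin on the table under its middle, z up. The drift's pin stands loosely in the hole, its collar resting on the block's top; the tip is then 6 mm above the table
- spare_center (a point): middle of a spare insert of the same kind, standing on the table; leave alone
- tape: roll of paper tape lying flat, 70 mm in diameter, 24 mm high, origin under its centre; leave alone
- gauze_jar: clear jar with a steel cap, 68 mm in diameter, 100 mm high, origin under its centre; leave alone
- insert: the stuck insert again, origin in the centre of its lower face, z along its axis, up. Spring clips in the bore hold it; pushing it down takes about 7 to 18 N (it varies) over some 20 to 25 mm, then it comes loose suddenly and drops about 10 mm into the tray. It cannot go out upwards
- drift: the drift, about 140 g, origin at its tip, z along it, up: a steel pin 12 mm in diameter and 58 mm long with a 1 mm bevel at its end, a steel collar 30 mm in diameter and 6 mm thick, then the handle. It starts upright in its holder

How it is judged:
By the outcome, as a careful person would: the job done as asked, in the order asked, and still so for the second after the job is handed in, with the robot touching nothing.
It also fails if it takes over 72 s, if anything falls off the work surface, if the arm or the gripper's body presses on something with over 40 N, if the wrist force passes 120 N, or if a joint passes its speed limit or range.

### The arm

A 6-joint arm with a two-finger parallel gripper is mounted at the origin on the work surface. World frame = base frame: x ahead of the robot, y to its left, z up, the work surface at z = 0. Lengths are in m, angles in rad, forces in N, time in s.
With the tool pointing down it reaches from about 0.2 to 0.875 m from the base axis. Payload 3.4 kg.
Tool frame: the origin (TCP) lies at the very end of the fingers, on their centre line; the grasp point (between the pads) lies grip_point_offset behind it (grip_point_offset is the distance from the TCP to the grasp point, in m); z points along the fingers, y is the line along which they close (so a half turn about z gives the same grasp; the last joint's range is limited). The gripper opens to 94 mm and grips with 3 to 60 N. Pads are 16 mm wide; open, the fingers measure 119 mm over their backs; the gripper's body (75 mm by 177 mm) begins 78 mm behind the grasp point.
Start: joints at [1.076, 0.276, 1.505, -0, 1.361, -0.121], TCP at [0.21, 0.535, 0.205] pointing down, gripper open.
Joint ranges: [-2.89, 2.89], [-0.75, 2.08], [0.22, 2.7], [-1.18, 4.32], [0.11, 2.71], [-2.7, 2.7]. Speed limits (rad/s): [2.57, 2.57, 3.14, 3.14, 3.14, 3.14].

### API

Orientations are given as [roll, pitch, yaw] about the fixed x, y, z axes, in that order (R = Rz(yaw) Ry(pitch) Rx(roll)).
In Python, from workcell import get_obs, capture, get_calibration, job_done, grip_point_offset gives the robot as it stands. The module is installed in compiled form; this text tells all that it offers.
- The arm moves only by the shell command python3 -m crank 'ROWS' [OPENING] [FORCE]. ROWS is JSON, a list of rows, each an object with "travel": the shift along the tool's x, y, z in units of 200 mm (1.0 is 200 mm), a list of three; "turn": the turn about the tool's z in units of 120 degrees (1.0 is 120 degrees). A call has exactly 8 rows; each row is the pose to reach, as a shift and turn from the pose commanded when the call began, along the tool's axes at that moment; what a row does not reach only later rows make up. A row lasts 1/10 s, in which the tool goes at most 50 mm and 8.59 degrees, less where a joint would pass 70% of its speed; a pose out of reach is approached as far as the arm can. A call with a number of a shift or a turn outside -1 to 1 is refused whole. A call with a gripper value outside its range is refused whole. OPENING is the closure, from -1 (fully open) to 1 (shut), so that 0 is half open, set as the call begins (- or left out, the last holds). The fingers move at their own pace and stop on an object; FORCE is the grip in N (left out, the last holds). Time passes only in rows, so rows that repeat a pose let the fingers close, or fill a call up. It gives the time, the measured TCP pose, the force, the opening and the grip force at its end, in the units of the state.
- get_obs(): the state, without advancing time (a new reading comes with each control period).
- capture(name): name is "scene" or "top" or "wrist"; returns (picture, depth): 384x512x3 uint8, blue, green, red; 384x512 float32, m along the optical axis (not along the pixel's ray), 0 where there is no reading.
- get_calibration(name): a dict with "intrinsics" (3x3 intrinsics, pixels), "cam_to_world" (4x4, takes a point from camera to world coordinates). Camera axes: x right, y down, z forward; pixel columns grow to the right and rows downward; lengths in m; the calibration is good to about 2 mm. A picture is of the moment at which its call begins: read the wrist's pose just before it. get_calibration takes no time and is no camera call; for the wrist camera it gives the pose at the moment of the call.
- job_done(): hands the job in; it is judged then, once.
The state is a dict: "clock": time; "joint_positions": joint angles; "dq": joint speeds; "joint_efforts": joint torques, N m; "tcp_pos": TCP position; "eef_rot": TCP orientation; "ft_force": force on the tool from outside, world axes, zero at the start; "wrist_torque": the same for the moment, N m; "finger_gap": finger opening in m; "gripper_force": force on a finger pad.
Only numpy, scipy, OpenCV 4.12 (cv2) and the standard library are available. Lean on these libraries where they do the work, as an engineer would, in place of code of your own. Each camera call takes 0.05 s, during which the arm holds its last target. There are 200 camera calls.

## Working session

There is one attempt and no reset: what is moved stays moved. The work goes in short steps, Python scripts to look and compute and a shell command to move; the robot and the scene stay as the last step left them, time stands still between calls to the robot, and variables do not carry over. Pictures are saved under pics/ and viewed, at most 10 in all, crops included, and the job is handed in when it is done.

```bash
mkdir -p pics; ls; cat > h.py <<'E'
import numpy as np, cv2
from workcell import *
def snap(n,f):
    c=get_calibration(n); p,d=capture(n); cv2.imwrite(f'pics/{f}.png',p); np.savez(f'pics/{f}.npz',p=p,d=d,K=c['intrinsics'],T=c['cam_to_world']); return p,d
def pt(f,u,v,z=None):
    s=np.load(f'pics/{f}.npz'); K,T=s['K'],np.array(s['T']); r=np.linalg.inv(K)@[u,v,1]
    if z is None:
        w=s['d'][int(v)-1:int(v)+2,int(u)-1:int(u)+2]; w=w[w>0]; return (T@np.append(r*np.median(w),1))[:3]
    d=T[:3,:3]@r; o=T[:3,3]; return o+d*(z-o[2])/d[2]
E
python3 - <<'E'
from h import *
a,_=snap('top','top1');b,_=snap('scene','sc1')
print(get_obs(),grip_point_offset); np.set_printoptions(precision=3,suppress=True)
for n in('top','scene'): print(get_calibration(n))
E
```

```text
pics
{'clock': 0.1, 'joint_positions': array([ 1.07599811e+00,  2.76518228e-01,  1.50599576e+00,  1.22981942e-05,
        1.36072024e+00, -1.20948079e-01]), 'dq': array([ 0.00066707, -0.00021146, -0.00124206,  0.00105241, -0.00099756,
       -0.0009597 ]), 'joint_efforts': array([ 2.17328256e-03, -4.05456376e+01, -2.37779707e+01,  7.05126068e-02,
        2.98516033e-02, -3.29648014e-05]), 'tcp_pos': array([0.20971787, 0.53483789, 0.20470327]), 'eef_rot': array([-3.13996452e+00, -2.09997120e-04,  2.76773977e+00]), 'ft_force': array([-0.24360674, -0.21050597,  0.13113937]), 'wrist_torque': array([ 0.03663152, -0.00457927, -0.00841031]), 'gripper_force': 0.0, 'finger_gap': 0.09397588125233264} 0.0188
{'intrinsics': array([[359.556,   0.   , 255.831],
       [  0.   , 359.556, 192.77 ],
       [  0.   ,   0.   ,   1.   ]]), 'cam_to_world': array([[ 0.007, -0.989,  0.148,  0.363],
       [-1.   , -0.011, -0.023, -0.01 ],
       [ 0.024, -0.148, -0.989,  0.972],
       [ 0.   ,  0.   ,  0.   ,  1.   ]])}
{'intrinsics': array([[352.053,   0.   , 253.413],
       [  0.   , 352.053, 192.224],
       [  0.   ,   0.   ,   1.   ]]), 'cam_to_world': array([[ 0.688,  0.581, -0.436,  0.766],
       [ 0.726, -0.547,  0.417, -0.305],
       [ 0.004, -0.603, -0.798,  0.666],
       [ 0.   ,  0.   ,  0.   ,  1.   ]])}
```

View pics/top1.png

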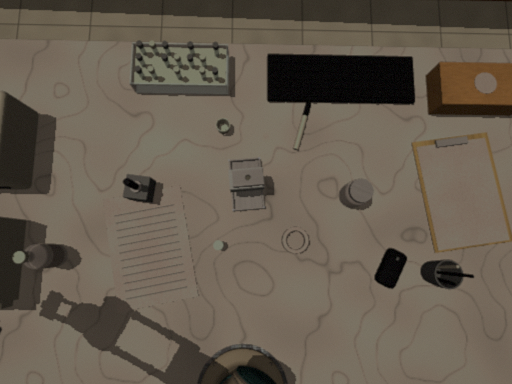

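View pics/sc1.png

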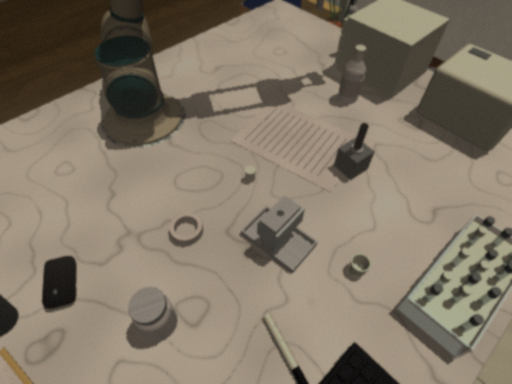

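The top view shows the holder at about (140,188) with the drift handle end near (130,183). The stand is at (248,185) with its hole at about (248,177), and the spare is at (218,245). The scene view agrees. I'll enlarge both areas.

```bash
python3 - <<'E'
from h import *
np.set_printoptions(precision=4,suppress=True)
a=cv2.imread('pics/top1.png');b=cv2.imread('pics/sc1.png')
def crop(im,u,v,w,h,k): return cv2.resize(im[v:v+h,u:u+w],None,fx=k,fy=k,interpolation=cv2.INTER_CUBIC)
t=np.hstack([crop(a,110,165,50,40,8),crop(a,224,150,50,70,8)[:320*2][:,:400]][:1]+[crop(b,325,115,50,40,8)])
u=np.hstack([crop(a,224,155,50,65,6)[:,:],crop(b,235,190,83,65,6)])[:280*2]
o=np.zeros((320+u.shape[0],800,3),np.uint8);o[:320]=t;o[320:,:min(800,u.shape[1])]=u[:,:800]
o=np.clip(o[:600].astype(float)*1.6,0,255).astype(np.uint8);cv2.imwrite('pics/c1.png',o)
for u,v in[(140,188),(148,183),(130,183),(248,177),(240,170),(218,245)]: print(u,v,pt('top1',u,v))
# points above table by height
s=np.load('pics/top1.npz');d=s['d'];V,U=np.mgrid[:384,:512];r=np.linalg.inv(s['K'])@np.stack([U.ravel(),V.ravel(),np.ones(U.size)])
P=(s['T'][:3,:3]@(r*d.ravel())+s['T'][:3,3:]).T.reshape(384,512,3)
for n,(u0,u1,v0,v1),(lo,hi) in[('blocktop',(225,272,150,215),(.098,.115)),('holdertop',(115,160,170,205),(.057,.069)),('handle',(110,160,165,205),(.08,.2)),('stand all',(222,275,150,220),(.01,.2))]:
    q=P[v0:v1,u0:u1].reshape(-1,3);q=q[(q[:,2]>lo)&(q[:,2]<hi)]
    print(n,len(q),q.mean(0),q.min(0),q.max(0),cv2.minAreaRect(q[:,:2].astype(np.float32)))
E
```

```text
140 188 [0.5078 0.2625 0.0695]
148 183 [0.5217 0.2445 0.0645]
130 183 [0.5096 0.268  0.1311]
248 177 [ 0.5382 -0.0098  0.0752]
240 170 [0.5496 0.01   0.1053]
218 245 [0.3669 0.0656 0.0342]
blocktop 495 [ 0.5317 -0.008   0.1064] [ 0.5088 -0.0467  0.0984] [0.5556 0.0296 0.1109] ((0.5323069095611572, -0.007876306772232056), (0.04077412188053131, 0.07604523748159409), 6.528927326202393)
holdertop 429 [0.511  0.2713 0.0644] [0.4805 0.2423 0.057 ] [0.5446 0.3083 0.0689] ((0.5132495164871216, 0.27495837211608887), (0.06125740334391594, 0.06027856469154358), 82.65453338623047)
handle 107 [0.5112 0.2714 0.1222] [0.5042 0.2659 0.0815] [0.52   0.2815 0.1433] ((0.5121173858642578, 0.2737278342247009), (0.015761524438858032, 0.015513579361140728), 2.0283679962158203)
stand all 973 [ 0.5285 -0.0039  0.0825] [ 0.4596 -0.0509  0.0102] [0.6057 0.0452 0.1109] ((0.5328588485717773, -0.0038232430815696716), (0.14065195620059967, 0.08590222150087357), 5.631354808807373)
```

View pics/c1.png

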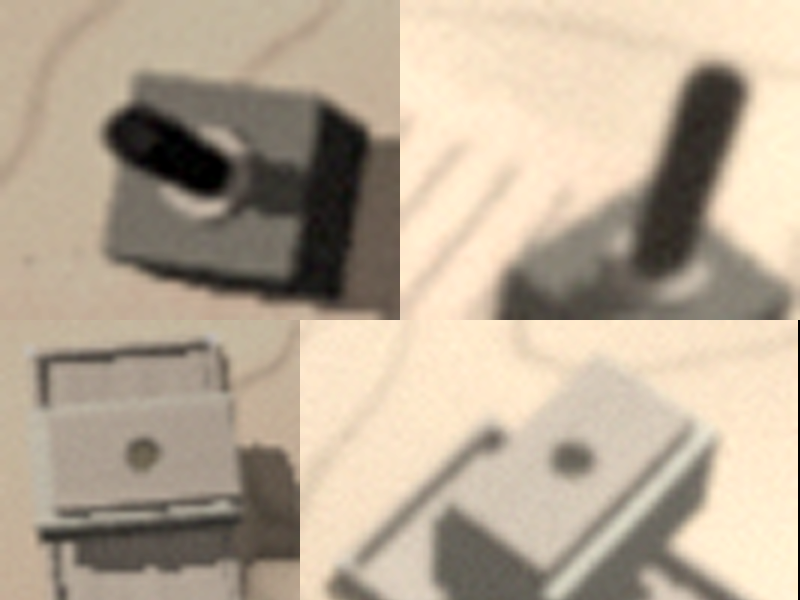

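The crops show a drift handle standing upright (top at about (127,181) in the top view), with its collar seated in the holder. The hole in the plate is at about (248,177). The depth sizes match the given ones: plate 41x76, holder 61x60, stand 141x86. Before moving I'll check the heights of the obstacles along the path.

```bash
python3 - <<'E'
from h import *
np.set_printoptions(precision=3,suppress=True)
for u,v in[(20,257),(40,255),(50,255),(15,150),(30,120),(10,270),(30,240)]: print(u,v,pt('top1',u,v))
for u,v in[(360,50),(352,75),(390,20),(470,70)]: print(u,v,pt('sc1',u,v))
T=get_calibration('wrist')['cam_to_world'];o=get_obs();print(T,o['tcp_pos'])
print('hole',pt('top1',224+142/6,155+134/6,.106),pt('sc1',235+272/6,190+140/6,.106))
print('collar top',pt('top1',110+205/8,165+170/8,.07),pt('sc1',325+(662-400)/8,115+262/8,.07))
E
```

```text
20 257 [0.337 0.487 0.161]
40 255 [0.341 0.471 0.113]
50 255 [0.34  0.463 0.086]
15 150 [0.597 0.571 0.089]
30 120 [0.691 0.57  0.044]
10 270 [0.302 0.58  0.044]
30 240 [ 0.377  0.565 -0.001]
360 50 [0.343 0.482 0.16 ]
352 75 [0.349 0.463 0.096]
390 20 [0.319 0.651 0.171]
470 70 [0.578 0.621 0.152]
[[ 0.365  0.905  0.218  0.147]
 [ 0.931 -0.354 -0.087  0.561]
 [-0.002  0.235 -0.972  0.384]
 [ 0.     0.     0.     1.   ]] [0.21  0.535 0.205]
hole [ 0.531 -0.009  0.106] [ 0.532 -0.009  0.106]
collar top [0.512 0.274 0.07 ] [0.514 0.276 0.07 ]
```

```bash
python3 -m crank '[{"travel":[-0.08,-0.02,-0.05],"turn":0},{"travel":[-0.2,-0.07,-0.1],"turn":0},{"travel":[-0.35,-0.12,-0.1],"turn":0},{"travel":[-0.5,-0.17,-0.1],"turn":0},{"travel":[-0.65,-0.23,-0.1],"turn":0},{"travel":[-0.78,-0.27,-0.1],"turn":0},{"travel":[-0.9,-0.31,-0.1],"turn":0},{"travel":[-0.98,-0.33,-0.1],"turn":0}]' -1
python3 -m crank '[{"travel":[-0.12,-0.04,0],"turn":0},{"travel":[-0.25,-0.09,0],"turn":0},{"travel":[-0.4,-0.14,0],"turn":0},{"travel":[-0.55,-0.2,0],"turn":0},{"travel":[-0.7,-0.25,0],"turn":0},{"travel":[-0.82,-0.29,0],"turn":0},{"travel":[-0.9,-0.32,0],"turn":0},{"travel":[-0.9,-0.33,0],"turn":0}]'
python3 - <<'E'
from h import *
p,d=snap('wrist','w1'); o=get_obs(); print(o['tcp_pos'],o['eef_rot'],o['clock'],o['ft_force'])
E
```

```text
clock: 0.9
tcp_pos: [0.3703, 0.4003, 0.2261]
eef_rot: [3.141, 0.001, 2.766]
ft_force: [-0.3, -0.8, -0.7]
finger_gap: 0.094
gripper_force: 0.0
clock: 1.7
tcp_pos: [0.5134, 0.2738, 0.2254]
eef_rot: [-3.142, 0.0, 2.765]
ft_force: [0.7, 0.7, 0.4]
finger_gap: 0.0941
gripper_force: 0.0
[0.51184387 0.27440196 0.22540819] [-3.14135018e+00 -9.51351338e-04  2.76626240e+00] 1.75 [ 0.38066159 -0.3687041   0.38886133]
```

View pics/w1.png

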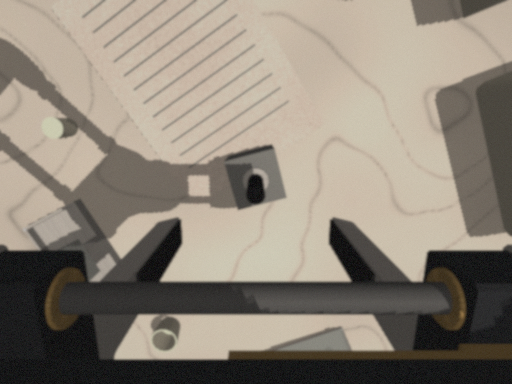

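The wrist view shows the drift between the fingers. The handle runs from about (255,198) at its top to (256,178), with the collar around (257,178) and the spare at (55,127).

```bash
python3 - <<'E'
from h import *
np.set_printoptions(precision=4,suppress=True)
print(pt('w1',257,178,.07),pt('w1',255.5,193,.14))
s=np.load('pics/w1.npz');d=s['d'];V,U=np.mgrid[:384,:512];r=np.linalg.inv(s['K'])@np.stack([U.ravel(),V.ravel(),np.ones(U.size)])
P=(s['T'][:3,:3]@(r*d.ravel())+s['T'][:3,3:]).T.reshape(384,512,3)
for v0,v1,u0,u1,lo,hi in[(140,215,215,295,.058,.068),(140,215,215,295,.134,.147)]:
    q=P[v0:v1,u0:u1].reshape(-1,3);q=q[(q[:,2]>lo)&(q[:,2]<hi)]; print(len(q),q.mean(0),cv2.minAreaRect(q[:,:2].astype(np.float32)))
E
```

```text
[0.5096 0.2786 0.07  ] [0.5097 0.2767 0.14  ]
1917 [0.5087 0.2774 0.0642] ((0.512067973613739, 0.2761460542678833), (0.059984639286994934, 0.060241423547267914), 83.26235961914062)
295 [0.5114 0.2763 0.1398] ((0.5118963718414307, 0.27629905939102173), (0.016581472009420395, 0.017161691561341286), 68.3678970336914)
```

```bash
python3 -m crank '[{"travel":[0.01,0.007,0.08],"turn":0},{"travel":[0.01,0.007,0.2],"turn":0},{"travel":[0.01,0.007,0.34],"turn":0},{"travel":[0.01,0.007,0.48],"turn":0},{"travel":[0.01,0.007,0.59],"turn":0},{"travel":[0.01,0.007,0.66],"turn":0},{"travel":[0.01,0.007,0.69],"turn":0},{"travel":[0.01,0.007,0.695],"turn":0}]'
python3 -m crank '[{"travel":[0,0,0],"turn":0},{"travel":[0,0,0],"turn":0},{"travel":[0,0,0],"turn":0},{"travel":[0,0,0],"turn":0},{"travel":[0,0,0],"turn":0},{"travel":[0,0,0],"turn":0},{"travel":[0,0,0],"turn":0},{"travel":[0,0,0],"turn":0}]' 1 40
```

```text
clock: 2.55
tcp_pos: [0.5093, 0.2778, 0.0861]
eef_rot: [-3.141, -0.001, 2.769]
ft_force: [0.1, 0.6, -0.2]
finger_gap: 0.0941
gripper_force: 0.0
clock: 3.35
tcp_pos: [0.5105, 0.2772, 0.0865]
eef_rot: [3.142, -0.0, 2.768]
ft_force: [-0.5, -0.8, -0.5]
finger_gap: 0.0336
gripper_force: 0.0
```

```bash
python3 -m crank '[{"travel":[0,0,0],"turn":0},{"travel":[0,0,0],"turn":0},{"travel":[0,0,0],"turn":0},{"travel":[0,0,0],"turn":0},{"travel":[0,0,0],"turn":0},{"travel":[0,0,0],"turn":0},{"travel":[0,0,0],"turn":0},{"travel":[0,0,0],"turn":0}]'; python3 - <<'E'
from h import *
for _ in range(5): capture('wrist'); o=get_obs(); print(o['tcp_pos'],o['ft_force'],o['gripper_force'],o['wrist_torque'])
E
```

```text
clock: 4.15
tcp_pos: [0.5104, 0.2771, 0.0865]
eef_rot: [-3.142, -0.0, 2.768]
ft_force: [-0.4, -1.1, 1.2]
finger_gap: 0.0174
gripper_force: 40.0
[0.510403   0.27714992 0.08646716] [-0.80372152 -1.17119954 -0.18003678] 40.00017464160919 [-0.28750718  0.14916143  0.01535488]
[0.51043775 0.27716092 0.08646892] [-0.32206729 -1.10579877  0.80487955] 40.000154972076416 [-0.22075386  0.18427449  0.00163028]
[0.51040037 0.27716554 0.08644333] [-0.15161427 -1.99858549 -0.24739659] 40.00017285346985 [-0.23249497  0.12875148  0.03326327]
[0.51042217 0.27723602 0.08646532] [-0.66696203 -1.01003274  0.53037179] 40.00019431114197 [-0.28562183  0.15977291  0.02246084]
[0.51042262 0.27719519 0.08645531] [-0.49934265 -0.04229723  1.39196271] 40.0001585483551 [-0.24826028  0.09930303  0.03889428]
```

```bash
python3 -m crank '[{"travel":[0,0,-0.02],"turn":0},{"travel":[0,0,-0.06],"turn":0},{"travel":[0,0,-0.14],"turn":0},{"travel":[0,0,-0.25],"turn":0},{"travel":[0,0,-0.38],"turn":0},{"travel":[0,0,-0.5],"turn":0},{"travel":[0,0,-0.6],"turn":0},{"travel":[0,0,-0.64],"turn":0}]'; python3 - <<'E'
from h import *
for _ in range(4): capture('wrist'); o=get_obs(); print(o['tcp_pos'],o['eef_rot'],o['ft_force'],o['wrist_torque'])
dx,dy=.5315-o['tcp_pos'][0],-.0085-o['tcp_pos'][1];y=o['eef_rot'][2];c,s=np.cos(y),np.sin(y)
print((c*dx+s*dy)/.2,(s*dx-c*dy)/.2)
E
```

```text
clock: 5.2
tcp_pos: [0.5117, 0.278, 0.2174]
eef_rot: [3.138, 0.003, 2.768]
ft_force: [-0.5, 0.3, -1.2]
finger_gap: 0.0177
gripper_force: 40.0
[0.51177552 0.27790877 0.21749424] [3.13764253 0.00367927 2.76782944] [ 0.87126974  0.18971327 -0.81031128] [ 0.0120337  -0.03037813  0.03649216]
[0.51118801 0.27761843 0.21596068] [3.13915659e+00 2.19452496e-03 2.76788090e+00] [-0.30643193 -0.29391437 -1.98514921] [-0.00121361 -0.03965543 -0.03631679]
[0.51045438 0.27728734 0.21459576] [3.14093249e+00 3.24058771e-04 2.76781821e+00] [-0.65618022  0.03944038 -1.3718329 ] [ 0.00097826 -0.00917935 -0.00882884]
[0.50995929 0.27707154 0.21368772] [-3.14088055e+00 -1.04122562e-03  2.76782611e+00] [ 0.02031072  0.50720345 -1.85418606] [0.00264155 0.01011094 0.00866678]
-0.6216134027300784 -1.2899513226287087
```

```bash
python3 -m crank '[{"travel":[-0.01,-0.03,0],"turn":0},{"travel":[-0.04,-0.1,0],"turn":0},{"travel":[-0.08,-0.2,0],"turn":0},{"travel":[-0.13,-0.32,0],"turn":0},{"travel":[-0.18,-0.45,0],"turn":0},{"travel":[-0.23,-0.58,0],"turn":0},{"travel":[-0.28,-0.71,0],"turn":0},{"travel":[-0.33,-0.84,0],"turn":0}]'
python3 -m crank '[{"travel":[-0.04,-0.11,0],"turn":0},{"travel":[-0.08,-0.2,0],"turn":0},{"travel":[-0.11,-0.29,0],"turn":0},{"travel":[-0.14,-0.36,0],"turn":0},{"travel":[-0.17,-0.41,0],"turn":0},{"travel":[-0.19,-0.44,0],"turn":0},{"travel":[-0.19,-0.45,0],"turn":0},{"travel":[-0.19,-0.45,0],"turn":0}]'
python3 - <<'E'
from h import *
for i in range(3): snap('wrist','w2')
o=get_obs(); print(o['tcp_pos'],o['eef_rot'],o['clock'],o['ft_force'])
p=cv2.imread('pics/w2.png')[90:330,140:400]; cv2.imwrite('pics/w2c.png',cv2.resize(p,None,fx=2.5,fy=2.5,interpolation=cv2.INTER_CUBIC))
E
```

```text
clock: 6.2
tcp_pos: [0.5097, 0.0943, 0.2138]
eef_rot: [-3.14, -0.001, 2.767]
ft_force: [1.1, 0.1, -1.4]
finger_gap: 0.0172
gripper_force: 40.0
clock: 7.0
tcp_pos: [0.513, -0.0008, 0.2143]
eef_rot: [3.141, -0.001, 2.768]
ft_force: [-1.1, 0.1, -1.5]
finger_gap: 0.0174
gripper_force: 40.0
[ 5.13029945e-01 -3.70591102e-04  2.14461002e-01] [ 3.14123380e+00 -1.38959046e-04  2.76864447e+00] 7.15 [ 0.03623749 -0.18126234 -1.63041347]
```

View pics/w2c.png

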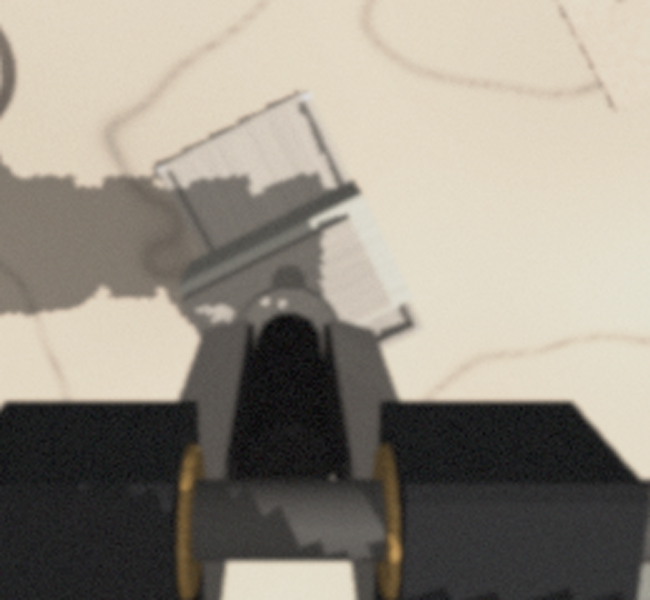

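The wrist crop shows the hole at crop (288,272), half hidden by the collar, and the plate in the gripper's shadow. I'll back off 30 mm for a clear view.

```bash
python3 -m crank '[{"travel":[0.02,0,0],"turn":0},{"travel":[0.06,0,0],"turn":0},{"travel":[0.1,0,0],"turn":0},{"travel":[0.13,0,0],"turn":0},{"travel":[0.15,0,0],"turn":0},{"travel":[0.15,0,0],"turn":0},{"travel":[0.15,0,0],"turn":0},{"travel":[0.15,0,0],"turn":0}]'
python3 - <<'E'
from h import *
np.set_printoptions(precision=4,suppress=True)
snap('wrist','w3');snap('scene','s3');snap('top','t3')
o=get_obs(); print(o['tcp_pos'],o['eef_rot'],o['clock'])
a=cv2.imread('pics/w3.png')[130:250,190:320]; a=cv2.resize(a,None,fx=5,fy=5,interpolation=cv2.INTER_CUBIC)
cv2.imwrite('pics/w3c.png',np.clip(a*1.4,0,255).astype(np.uint8))
for n,lo,hi,r in [('w3',.1,.112,(100,240,150,360))]:
    s=np.load(f'pics/{n}.npz');d=s['d'];V,U=np.mgrid[:384,:512];rr=np.linalg.inv(s['K'])@np.stack([U.ravel(),V.ravel(),np.ones(U.size)])
    P=(s['T'][:3,:3]@(rr*d.ravel())+s['T'][:3,3:]).T.reshape(384,512,3)
    q=P[r[0]:r[1],r[2]:r[3]].reshape(-1,3);q=q[(q[:,2]>lo)&(q[:,2]<hi)&(abs(q[:,0]-.532)<.06)&(abs(q[:,1])<.07)];print(n,len(q),q[:,2].mean(),cv2.minAreaRect(q[:,:2].astype(np.float32)))
E
```

```text
clock: 7.95
tcp_pos: [0.4854, 0.0099, 0.2145]
eef_rot: [3.141, 0.0, 2.768]
ft_force: [0.3, -0.5, -1.4]
finger_gap: 0.0175
gripper_force: 40.0
[0.4854 0.0099 0.2144] [3.1415 0.     2.7677] 8.1
w3 158 0.10555877719051247 ((0.530808687210083, -0.00686105340719223), (0.039412591606378555, 0.07570747286081314), 5.596619129180908)
```

View pics/w3c.png

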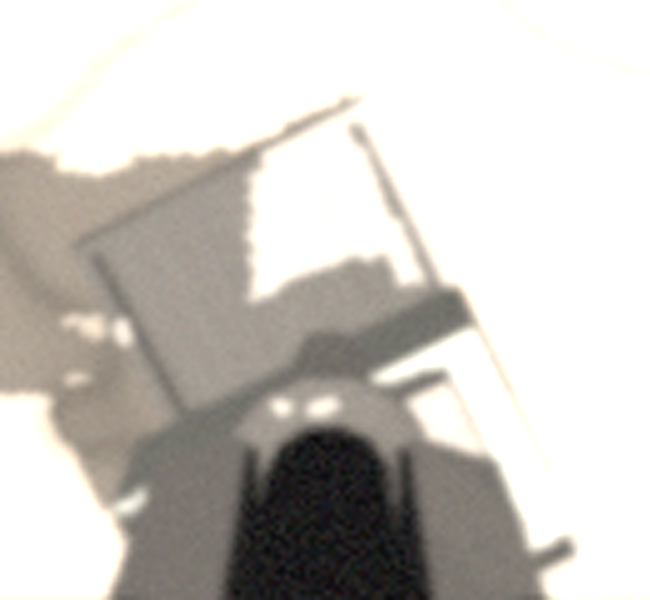

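In this view image-up points towards the base, so the dark nub above the collar at crop (325,345) is the drift's own tip. The hole is hidden behind the collar. I'll go past it to the far side, so that the hole and tip both show.

```bash
python3 -m crank '[{"travel":[-0.03,0,0],"turn":0},{"travel":[-0.1,0,0],"turn":0},{"travel":[-0.2,0,0],"turn":0},{"travel":[-0.3,0,0],"turn":0},{"travel":[-0.37,0,0],"turn":0},{"travel":[-0.39,0,0],"turn":0},{"travel":[-0.4,0,0],"turn":0},{"travel":[-0.4,0,0],"turn":0}]'
python3 - <<'E'
from h import *
np.set_printoptions(precision=4,suppress=True)
capture('wrist');snap('wrist','w4')
o=get_obs(); print(o['tcp_pos'],o['eef_rot'],o['clock'])
a=cv2.imread('pics/w4.png')[100:220,190:320]; a=cv2.resize(a,None,fx=5,fy=5,interpolation=cv2.INTER_CUBIC)
cv2.imwrite('pics/w4c.png',np.clip(a*1.2,0,255).astype(np.uint8))
# project hypothesised drift tip/collar into image
s=np.load('pics/w4.npz');Ti=np.linalg.inv(s['T'])
def pr(X): c=s['K']@(Ti@np.append(X,1))[:3]; return c[:2]/c[2]
t=o['tcp_pos'];print('tip',pr(t+[0,0,-.0802]),'tip edges',pr(t+[-.006,0,-.0802]),'hole est',pr([.5315,-.0085,.106]))
E
```

```text
clock: 8.9
tcp_pos: [0.5593, -0.0192, 0.2142]
eef_rot: [-3.142, -0.001, 2.768]
ft_force: [-0.2, -0.2, -1.6]
finger_gap: 0.0172
gripper_force: 40.0
[ 0.559  -0.019   0.2145] [ 3.1415 -0.0006  2.768 ] 9.0
tip [254.0468 199.1751] tip edges [251.6007 193.1447] hole est [253.831 162.509]
```

View pics/w4c.png

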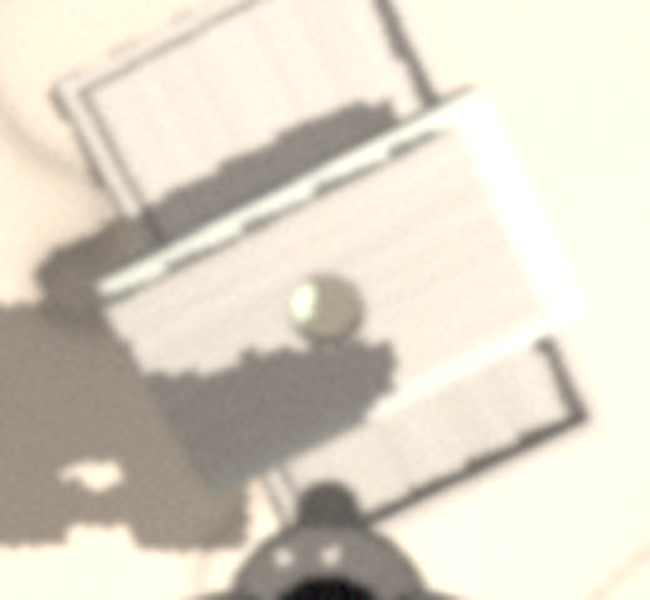

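The hole is clear at crop (327,307), full (255.0,161.0). The pin tip's upper edge is at crop (329,482), full (255.4,196.0), and the collar's upper edge is near crop y 527, full y 205. I'll compare these with the projections to find any tilt.

```bash
python3 - <<'E'
from h import *
np.set_printoptions(precision=4,suppress=True)
s=np.load('pics/w4.npz');Ti=np.linalg.inv(s['T']);p=s['p']
def pr(X): c=s['K']@(Ti@np.append(X,1))[:3]; return c[:2]/c[2]
t=np.array([.559,-.019,.2145]);ux=np.array([-.931,.365,0])
print('tip edge r5',pr(t+.005*ux+[0,0,-.0802]),'r6',pr(t+.006*ux+[0,0,-.0792]))
print('collar low edge',pr(t+.015*ux+[0,0,-.0222]),'up',pr(t+.015*ux+[0,0,-.0162]))
print('gray col 255:',[int(x) for x in p[186:215,254:257].mean((1,2))])
print('gray row 199:',[int(x) for x in p[198:201,244:268].mean((0,2))])
print('hole col',[int(x) for x in p[150:176,254:257].mean((1,2))]);print('hole row',[int(x) for x in p[160:163,242:270].mean((0,2))])
d=s['d'];print('depth col',d[190:215:2,255])
print('hole at z', pt('w4',255,161,.106), 'tip at z',pt('w4',255.4,196,.2145-.0797))
E
```

```text
tip edge r5 [254.0142 193.8413] r6 [254.0096 193.0161]
collar low edge [253.7172 199.4261] up [253.6779 201.6591]
gray col 255: [122, 135, 157, 177, 189, 194, 192, 192, 189, 172, 131, 95, 82, 81, 80, 79, 79, 79, 83, 93, 105, 111, 118, 135, 159, 162, 146, 122, 99]
gray row 199: [162, 165, 178, 178, 160, 135, 112, 94, 83, 80, 81, 81, 82, 81, 84, 91, 116, 150, 177, 188, 190, 187, 181, 174]
hole col [200, 198, 195, 190, 174, 153, 140, 137, 137, 136, 135, 134, 135, 134, 135, 135, 127, 113, 109, 116, 116, 111, 109, 110, 111, 108]
hole row [192, 192, 193, 192, 190, 188, 198, 212, 217, 207, 181, 150, 137, 135, 132, 134, 135, 134, 133, 138, 153, 178, 192, 196, 198, 198, 199, 198]
depth col [0.3997 0.4012 0.4016 0.     0.2577 0.2499 0.2449 0.206  0.2044 0.2038
 0.2041 0.2043 0.2037]
hole at z [ 0.5305 -0.0069  0.106 ] tip at z [ 0.5565 -0.0167  0.1348]
```

```bash
python3 - <<'E'
from h import *
np.set_printoptions(precision=4,suppress=True)
s=np.load('pics/w4.npz');d=s['d']
V,U=np.mgrid[:384,:512];rr=np.linalg.inv(s['K'])@np.stack([U.ravel(),V.ravel(),np.ones(U.size)])
P=(s['T'][:3,:3]@(rr*d.ravel())+s['T'][:3,3:]).T.reshape(384,512,3)
q=P[192:214:2,255]; t=np.array([.559,-.019,.2145]); R=np.array([[-.931,.365,0],[.365,.931,0],[0,0,1]])
print((q-t)@R.T)
c=P[203:222,232:282].reshape(-1,3);c=(c-t)@R.T; m=(c[:,2]>-.021)&(c[:,2]<-.012)&(np.hypot(c[:,0],c[:,1])<.02);c=c[m]
print(len(c),c.min(0),c.max(0),np.linalg.lstsq(np.c_[c[:,:2],np.ones(len(c))],c[:,2],rcond=None)[0])
b=c[(np.hypot(c[:,0],c[:,1])>.011)]
# outer rim per angle -> circle fit
a=np.degrees(np.arctan2(c[:,1],c[:,0])); 
for k in range(-60,61,20):
    g=c[abs(a-k)<5]; 
    if len(g): print(k,np.hypot(g[:,0],g[:,1]).max(),g[:,2].mean())
E
```

```text
[[-0.0241  0.0009 -0.211 ]
 [-0.0268  0.0009 -0.2108]
 [ 0.0678  0.0009  0.1795]
 [ 0.0037  0.0009 -0.0701]
 [ 0.004   0.0009 -0.0622]
 [ 0.0037  0.0009 -0.0569]
 [ 0.0126  0.0009 -0.019 ]
 [ 0.0116  0.0009 -0.0172]
 [ 0.0105  0.0009 -0.0163]
 [ 0.0091  0.0009 -0.0162]
 [ 0.0077  0.0009 -0.0162]]
423 [ 0.0009 -0.0122 -0.021 ] [ 0.0126  0.0148 -0.0122] [-0.1379 -0.0059 -0.0154]
-60 0.012435402732628428 -0.016341084149803987
-40 0.012467498636779019 -0.016392758031677234
-20 0.012471395755478766 -0.016343852266836576
0 0.012587451940619263 -0.01648811573889111
20 0.013417616343891338 -0.016110484852762123
40 0.014090950185438333 -0.01667801035751057
60 0.014441308746559611 -0.01643239166919106
```

The collar height matches, so the drift has not slipped along its axis and is not tilted. It sits about 2 mm towards tool −x in the grip. The move to the hole is about +32.8 mm in tool x and 0 in y. I'll cross over, come down to about 3 mm above the plate, then feel.

```bash
python3 -m crank '[{"travel":[0.03,0,0],"turn":0},{"travel":[0.08,0,0],"turn":0},{"travel":[0.13,0,0],"turn":0},{"travel":[0.155,0,0.03],"turn":0},{"travel":[0.164,0,0.07],"turn":0},{"travel":[0.164,0,0.11],"turn":0},{"travel":[0.164,0,0.125],"turn":0},{"travel":[0.164,0,0.125],"turn":0}]'
python3 -m crank '[{"travel":[0,0,0.002],"turn":0},{"travel":[0,0,0.004],"turn":0},{"travel":[0,0,0.006],"turn":0},{"travel":[0,0,0.008],"turn":0},{"travel":[0,0,0.01],"turn":0},{"travel":[0,0,0.012],"turn":0},{"travel":[0,0,0.014],"turn":0},{"travel":[0,0,0.016],"turn":0}]'
```

```text
clock: 9.8
tcp_pos: [0.5288, -0.0073, 0.1884]
eef_rot: [-3.141, -0.002, 2.768]
ft_force: [-0.5, -0.0, -1.2]
finger_gap: 0.0175
gripper_force: 40.0
clock: 10.6
tcp_pos: [0.5291, -0.0073, 0.1862]
eef_rot: [3.142, 0.0, 2.768]
ft_force: [-0.3, -0.4, -1.5]
finger_gap: 0.0175
gripper_force: 40.0
```

```bash
python3 -m crank '[{"travel":[0,0,0.001],"turn":0},{"travel":[0,0,0.002],"turn":0},{"travel":[0,0,0.003],"turn":0},{"travel":[0,0,0.004],"turn":0},{"travel":[0,0,0.005],"turn":0},{"travel":[0,0,0.006],"turn":0},{"travel":[0,0,0.007],"turn":0},{"travel":[0,0,0.008],"turn":0}]'
```

```text
clock: 11.4
tcp_pos: [0.5291, -0.0073, 0.1847]
eef_rot: [3.141, 0.0, 2.768]
ft_force: [0.2, -0.4, -1.6]
finger_gap: 0.0179
gripper_force: 40.0
```

The tip is about 1.5 mm below the plate face with no load, so it appears to be entering the hole. I'll continue carefully.

```bash
python3 -m crank '[{"travel":[0,0,0.002],"turn":0},{"travel":[0,0,0.004],"turn":0},{"travel":[0,0,0.006],"turn":0},{"travel":[0,0,0.008],"turn":0},{"travel":[0,0,0.01],"turn":0},{"travel":[0,0,0.012],"turn":0},{"travel":[0,0,0.014],"turn":0},{"travel":[0,0,0.016],"turn":0}]'
```

```text
clock: 12.2
tcp_pos: [0.5291, -0.0073, 0.1814]
eef_rot: [3.142, 0.0, 2.768]
ft_force: [0.2, -0.3, -2.4]
finger_gap: 0.0174
gripper_force: 40.0
```

```bash
python3 -m crank '[{"travel":[0,0,0.01],"turn":0},{"travel":[0,0,0.02],"turn":0},{"travel":[0,0,0.03],"turn":0},{"travel":[0,0,0.04],"turn":0},{"travel":[0,0,0.05],"turn":0},{"travel":[0,0,0.06],"turn":0},{"travel":[0,0,0.065],"turn":0},{"travel":[0,0,0.07],"turn":0}]'; python3 - <<'E'
from workcell import *
o=get_obs();print(o['ft_force'],o['wrist_torque'])
E
python3 -m crank '[{"travel":[0,0,0.005],"turn":0},{"travel":[0,0,0.01],"turn":0},{"travel":[0,0,0.015],"turn":0},{"travel":[0,0,0.02],"turn":0},{"travel":[0,0,0.025],"turn":0},{"travel":[0,0,0.03],"turn":0},{"travel":[0,0,0.035],"turn":0},{"travel":[0,0,0.04],"turn":0}]'; python3 - <<'E'
from workcell import *
o=get_obs();print(o['ft_force'],o['wrist_torque'])
E
```

```text
clock: 13.0
tcp_pos: [0.5291, -0.0073, 0.1674]
eef_rot: [3.142, -0.0, 2.768]
ft_force: [0.3, -0.4, -2.7]
finger_gap: 0.0173
gripper_force: 40.0
[ 0.27410148 -0.42020515 -2.73313535] [-0.01003134  0.04437643  0.00178965]
clock: 13.8
tcp_pos: [0.5291, -0.0073, 0.1594]
eef_rot: [3.141, 0.0, 2.768]
ft_force: [-0.5, 0.0, -0.7]
finger_gap: 0.0177
gripper_force: 40.0
[-0.54221783  0.02990736 -0.72573068] [0.07111562 0.0430555  0.01980424]
```

```bash
python3 -m crank '[{"travel":[0,0,0.004],"turn":0},{"travel":[0,0,0.008],"turn":0},{"travel":[0,0,0.012],"turn":0},{"travel":[0,0,0.016],"turn":0},{"travel":[0,0,0.02],"turn":0},{"travel":[0,0,0.024],"turn":0},{"travel":[0,0,0.026],"turn":0},{"travel":[0,0,0.028],"turn":0}]'
python3 -m crank '[{"travel":[0,0,0.0015],"turn":0},{"travel":[0,0,0.003],"turn":0},{"travel":[0,0,0.0045],"turn":0},{"travel":[0,0,0.006],"turn":0},{"travel":[0,0,0.0075],"turn":0},{"travel":[0,0,0.009],"turn":0},{"travel":[0,0,0.0105],"turn":0},{"travel":[0,0,0.012],"turn":0}]'
```

```text
clock: 14.6
tcp_pos: [0.5292, -0.0073, 0.1543]
eef_rot: [3.141, 0.0, 2.768]
ft_force: [-1.6, -0.7, 3.0]
finger_gap: 0.0177
gripper_force: 40.0
clock: 15.4
tcp_pos: [0.5295, -0.0075, 0.1529]
eef_rot: [3.142, 0.002, 2.768]
ft_force: [-2.0, 0.5, 7.3]
finger_gap: 0.0174
gripper_force: 40.0
```

```bash
python3 -m crank '[{"travel":[0,0,0.0015],"turn":0},{"travel":[0,0,0.003],"turn":0},{"travel":[0,0,0.0045],"turn":0},{"travel":[0,0,0.006],"turn":0},{"travel":[0,0,0.0075],"turn":0},{"travel":[0,0,0.009],"turn":0},{"travel":[0,0,0.0105],"turn":0},{"travel":[0,0,0.012],"turn":0}]'
python3 -m crank '[{"travel":[0,0,0.0015],"turn":0},{"travel":[0,0,0.003],"turn":0},{"travel":[0,0,0.0045],"turn":0},{"travel":[0,0,0.006],"turn":0},{"travel":[0,0,0.0075],"turn":0},{"travel":[0,0,0.009],"turn":0},{"travel":[0,0,0.0105],"turn":0},{"travel":[0,0,0.012],"turn":0}]'
```

```text
clock: 16.2
tcp_pos: [0.5297, -0.0075, 0.1508]
eef_rot: [3.141, 0.002, 2.768]
ft_force: [-1.8, 0.4, 9.2]
finger_gap: 0.0175
gripper_force: 40.0
clock: 17.0
tcp_pos: [0.5299, -0.0075, 0.1485]
eef_rot: [3.141, 0.003, 2.768]
ft_force: [-2.7, -0.9, 10.7]
finger_gap: 0.0178
gripper_force: 40.0
```

```bash
python3 -m crank '[{"travel":[0,0,0.0015],"turn":0},{"travel":[0,0,0.003],"turn":0},{"travel":[0,0,0.0045],"turn":0},{"travel":[0,0,0.006],"turn":0},{"travel":[0,0,0.0075],"turn":0},{"travel":[0,0,0.009],"turn":0},{"travel":[0,0,0.0105],"turn":0},{"travel":[0,0,0.012],"turn":0}]'
python3 -m crank '[{"travel":[0,0,0.0015],"turn":0},{"travel":[0,0,0.003],"turn":0},{"travel":[0,0,0.0045],"turn":0},{"travel":[0,0,0.006],"turn":0},{"travel":[0,0,0.0075],"turn":0},{"travel":[0,0,0.009],"turn":0},{"travel":[0,0,0.0105],"turn":0},{"travel":[0,0,0.012],"turn":0}]'
```

```text
clock: 17.8
tcp_pos: [0.5299, -0.0075, 0.1462]
eef_rot: [3.141, 0.003, 2.768]
ft_force: [-1.3, -0.4, 11.7]
finger_gap: 0.0173
gripper_force: 40.0
clock: 18.6
tcp_pos: [0.5299, -0.0075, 0.1438]
eef_rot: [3.141, 0.003, 2.768]
ft_force: [-2.4, -0.1, 9.2]
finger_gap: 0.0172
gripper_force: 40.0
```

```bash
python3 -m crank '[{"travel":[0,0,0.0015],"turn":0},{"travel":[0,0,0.003],"turn":0},{"travel":[0,0,0.0045],"turn":0},{"travel":[0,0,0.006],"turn":0},{"travel":[0,0,0.0075],"turn":0},{"travel":[0,0,0.009],"turn":0},{"travel":[0,0,0.0105],"turn":0},{"travel":[0,0,0.012],"turn":0}]'
python3 -m crank '[{"travel":[0,0,0.0015],"turn":0},{"travel":[0,0,0.003],"turn":0},{"travel":[0,0,0.0045],"turn":0},{"travel":[0,0,0.006],"turn":0},{"travel":[0,0,0.0075],"turn":0},{"travel":[0,0,0.009],"turn":0},{"travel":[0,0,0.0105],"turn":0},{"travel":[0,0,0.012],"turn":0}]'
```

```text
clock: 19.4
tcp_pos: [0.5299, -0.0075, 0.1413]
eef_rot: [3.141, 0.003, 2.768]
ft_force: [-2.8, 0.6, 8.9]
finger_gap: 0.0176
gripper_force: 40.0
clock: 20.2
tcp_pos: [0.5298, -0.0075, 0.1389]
eef_rot: [3.141, 0.003, 2.768]
ft_force: [-1.9, -0.6, 9.1]
finger_gap: 0.0176
gripper_force: 40.0
```

```bash
python3 -m crank '[{"travel":[0,0,0.0015],"turn":0},{"travel":[0,0,0.003],"turn":0},{"travel":[0,0,0.0045],"turn":0},{"travel":[0,0,0.006],"turn":0},{"travel":[0,0,0.0075],"turn":0},{"travel":[0,0,0.009],"turn":0},{"travel":[0,0,0.0105],"turn":0},{"travel":[0,0,0.012],"turn":0}]'
python3 -m crank '[{"travel":[0,0,0.0015],"turn":0},{"travel":[0,0,0.003],"turn":0},{"travel":[0,0,0.0045],"turn":0},{"travel":[0,0,0.006],"turn":0},{"travel":[0,0,0.0075],"turn":0},{"travel":[0,0,0.009],"turn":0},{"travel":[0,0,0.0105],"turn":0},{"travel":[0,0,0.012],"turn":0}]'
```

```text
clock: 21.0
tcp_pos: [0.5298, -0.0075, 0.1364]
eef_rot: [3.141, 0.002, 2.768]
ft_force: [-2.8, -0.3, 9.4]
finger_gap: 0.0179
gripper_force: 40.0
clock: 21.8
tcp_pos: [0.5289, -0.0072, 0.1317]
eef_rot: [3.142, -0.001, 2.768]
ft_force: [0.4, 0.5, -1.8]
finger_gap: 0.0175
gripper_force: 40.0
```

```bash
python3 -m crank '[{"travel":[0,0,0.0015],"turn":0},{"travel":[0,0,0.003],"turn":0},{"travel":[0,0,0.0045],"turn":0},{"travel":[0,0,0.006],"turn":0},{"travel":[0,0,0.0075],"turn":0},{"travel":[0,0,0.009],"turn":0},{"travel":[0,0,0.0105],"turn":0},{"travel":[0,0,0.012],"turn":0}]'
```

```text
clock: 22.6
tcp_pos: [0.5291, -0.0072, 0.1299]
eef_rot: [3.141, -0.0, 2.768]
ft_force: [-0.3, 0.2, -1.9]
finger_gap: 0.0175
gripper_force: 40.0
```

The insert came loose: force fell to the free-hanging value. Next I'll feel for the collar contact in fine steps.

```bash
python3 -m crank '[{"travel":[0,0,0.001],"turn":0},{"travel":[0,0,0.002],"turn":0},{"travel":[0,0,0.003],"turn":0},{"travel":[0,0,0.004],"turn":0},{"travel":[0,0,0.005],"turn":0},{"travel":[0,0,0.006],"turn":0},{"travel":[0,0,0.007],"turn":0},{"travel":[0,0,0.008],"turn":0}]'
```

```text
clock: 23.4
tcp_pos: [0.5291, -0.0073, 0.1284]
eef_rot: [3.142, 0.0, 2.768]
ft_force: [-0.6, -0.1, 0.7]
finger_gap: 0.0174
gripper_force: 40.0
```

```bash
python3 -m crank '[{"travel":[0,0,0.0005],"turn":0},{"travel":[0,0,0.001],"turn":0},{"travel":[0,0,0.0015],"turn":0},{"travel":[0,0,0.002],"turn":0},{"travel":[0,0,0.0025],"turn":0},{"travel":[0,0,0.003],"turn":0},{"travel":[0,0,0.0035],"turn":0},{"travel":[0,0,0.004],"turn":0}]'; python3 - <<'E'
from h import *
for n in('scene','top'): snap(n,n+'5')
o=get_obs();print(o['ft_force'],o['tcp_pos'])
E
```

```text
clock: 24.2
tcp_pos: [0.5292, -0.0073, 0.1283]
eef_rot: [3.141, 0.001, 2.768]
ft_force: [-1.8, -0.1, 7.3]
finger_gap: 0.0175
gripper_force: 40.0
[-2.7099995  -0.41557417  6.54653297] [ 0.52919862 -0.00728845  0.12830209]
```

The collar bears on the carrier: the arm stopped at 0.1283 (0.1282 expected) with about 7 N. Now I'll withdraw straight up and check the tray.

```bash
python3 -m crank '[{"travel":[0,0,-0.006],"turn":0},{"travel":[0,0,-0.02],"turn":0},{"travel":[0,0,-0.06],"turn":0},{"travel":[0,0,-0.12],"turn":0},{"travel":[0,0,-0.19],"turn":0},{"travel":[0,0,-0.27],"turn":0},{"travel":[0,0,-0.35],"turn":0},{"travel":[0,0,-0.43],"turn":0}]'
python3 -m crank '[{"travel":[0,0,-0.005],"turn":0},{"travel":[0,0,-0.005],"turn":0},{"travel":[0.03,0.06,-0.005],"turn":0},{"travel":[0.08,0.16,-0.005],"turn":0},{"travel":[0.13,0.28,-0.005],"turn":0},{"travel":[0.19,0.4,-0.005],"turn":0},{"travel":[0.25,0.53,-0.005],"turn":0},{"travel":[0.31,0.66,-0.005],"turn":0}]'
python3 -m crank '[{"travel":[0.06,0.13,0],"turn":0},{"travel":[0.12,0.26,0],"turn":0},{"travel":[0.18,0.39,0],"turn":0},{"travel":[0.23,0.49,0],"turn":0},{"travel":[0.27,0.57,0],"turn":0},{"travel":[0.29,0.62,0],"turn":0},{"travel":[0.296,0.63,0],"turn":0},{"travel":[0.296,0.63,0],"turn":0}]'
python3 - <<'E'
from h import *
capture('wrist');snap('wrist','w6');a,_=snap('scene','s6');b,_=snap('top','t6')
o=get_obs();print(o['tcp_pos'],o['eef_rot'],o['ft_force'],o['clock'])
f=lambda im,u,v,w,h,k:cv2.resize(im[v:v+h,u:u+w],None,fx=k,fy=k,interpolation=cv2.INTER_CUBIC)
w=cv2.imread('pics/w6.png')
o=np.vstack([np.hstack([f(a,235,190,80,60,5),f(b,215,140,80,60,5)]),np.hstack([f(w,190,130,133,100,3),f(a,310,100,133,100,3)[:, :401]])])if 0 else None
c=np.zeros((600,800,3),np.uint8);c[:300,:400]=f(a,235,190,80,60,5);c[:300,400:]=f(b,210,150,80,60,5);c[300:,:400]=f(w,205,140,100,75,4);c[300:,400:]=f(a,315,60,100,75,4)[:,:400]
cv2.imwrite('pics/c6.png',np.clip(c*1.4,0,255).astype(np.uint8))
E
```

```text
clock: 25.1
tcp_pos: [0.5293, -0.0073, 0.215]
eef_rot: [3.141, 0.001, 2.768]
ft_force: [-0.2, -0.1, -1.4]
finger_gap: 0.0176
gripper_force: 40.0
clock: 25.9
tcp_pos: [0.5184, 0.1402, 0.2134]
eef_rot: [-3.141, -0.002, 2.768]
ft_force: [0.6, -0.1, -1.4]
finger_gap: 0.0174
gripper_force: 40.0
clock: 26.7
tcp_pos: [0.51, 0.2772, 0.2139]
eef_rot: [-3.141, -0.001, 2.768]
ft_force: [0.3, -0.4, -0.3]
finger_gap: 0.0175
gripper_force: 40.0
[0.51055435 0.27633667 0.21450349] [-3.14134294e+00  5.17591178e-05  2.76670410e+00] [ 0.16900046 -0.18267439 -1.07440118] 26.9
```

View pics/c6.png

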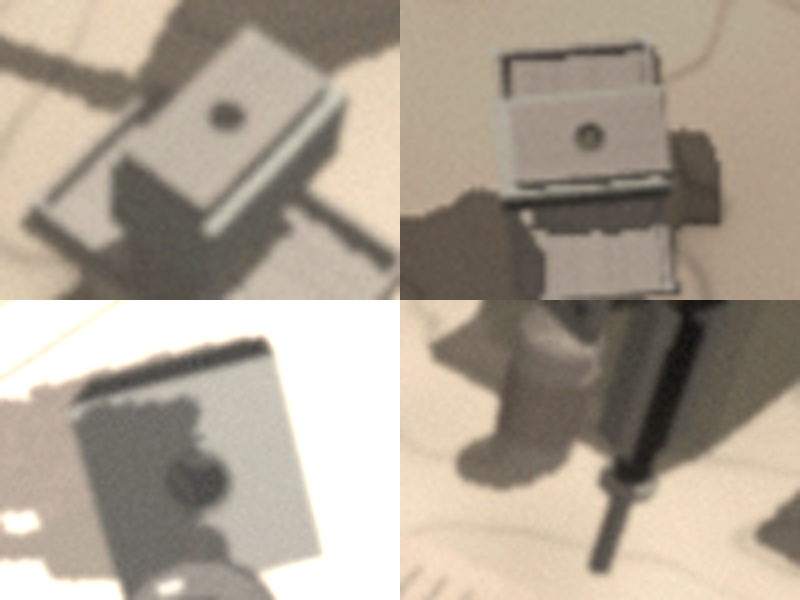

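The carrier hole is open and the carrier undisturbed; the insert is not visible, being under the block. The drift hangs straight in the grip. The holder hole is at full (254.5,185.5), just beyond the tip. I'll check the alignment.

```bash
python3 - <<'E'
from h import *
t=np.array([.5105,.2768,.2145]);h=pt('w6',254.3,185.3,.064);y=2.768;c,s=np.cos(y),np.sin(y)
d=h-t;print(h,'rel tool mm',(c*d[0]+s*d[1])*1e3,(s*d[0]-c*d[1])*1e3)
E
```

```text
[0.51208596 0.27587929 0.064     ] rel tool mm -1.8125864950146628 -0.2783837804891492
```

```bash
python3 -m crank '[{"travel":[0,-0.003,0.06],"turn":0},{"travel":[0,-0.003,0.14],"turn":0},{"travel":[0,-0.003,0.22],"turn":0},{"travel":[0,-0.003,0.28],"turn":0},{"travel":[0,-0.003,0.31],"turn":0},{"travel":[0,-0.003,0.33],"turn":0},{"travel":[0,-0.003,0.34],"turn":0},{"travel":[0,-0.003,0.35],"turn":0}]'
python3 -m crank '[{"travel":[0,0,0.003],"turn":0},{"travel":[0,0,0.006],"turn":0},{"travel":[0,0,0.009],"turn":0},{"travel":[0,0,0.012],"turn":0},{"travel":[0,0,0.015],"turn":0},{"travel":[0,0,0.018],"turn":0},{"travel":[0,0,0.021],"turn":0},{"travel":[0,0,0.024],"turn":0}]'
```

```text
clock: 27.7
tcp_pos: [0.5107, 0.2768, 0.1449]
eef_rot: [3.141, 0.001, 2.768]
ft_force: [0.0, 0.4, -2.4]
finger_gap: 0.0176
gripper_force: 40.0
clock: 28.5
tcp_pos: [0.5103, 0.2766, 0.1397]
eef_rot: [3.141, 0.0, 2.768]
ft_force: [-1.0, 0.2, -1.3]
finger_gap: 0.0177
gripper_force: 40.0
```

```bash
python3 -m crank '[{"travel":[0,0,0.02],"turn":0},{"travel":[0,0,0.055],"turn":0},{"travel":[0,0,0.09],"turn":0},{"travel":[0,0,0.13],"turn":0},{"travel":[0,0,0.17],"turn":0},{"travel":[0,0,0.21],"turn":0},{"travel":[0,0,0.235],"turn":0},{"travel":[0,0,0.25],"turn":0}]'
python3 -m crank '[{"travel":[0,0,0.003],"turn":0},{"travel":[0,0,0.006],"turn":0},{"travel":[0,0,0.009],"turn":0},{"travel":[0,0,0.012],"turn":0},{"travel":[0,0,0.014],"turn":0},{"travel":[0,0,0.016],"turn":0},{"travel":[0,0,0.018],"turn":0},{"travel":[0,0,0.018],"turn":0}]'
```

```text
clock: 29.3
tcp_pos: [0.51, 0.2765, 0.0889]
eef_rot: [-3.141, -0.001, 2.768]
ft_force: [-0.9, 0.5, -1.8]
finger_gap: 0.0176
gripper_force: 40.0
clock: 30.1
tcp_pos: [0.5103, 0.2766, 0.0864]
eef_rot: [3.141, 0.0, 2.768]
ft_force: [0.1, -0.9, 1.4]
finger_gap: 0.0175
gripper_force: 40.0
```

The collar is down on the holder: TCP is 0.0864, as at pickup, and the force has turned upward. Opening and retreating.

```bash
python3 -m crank '[{"travel":[0,0,0],"turn":0},{"travel":[0,0,0],"turn":0},{"travel":[0,0,0],"turn":0},{"travel":[0,0,0],"turn":0},{"travel":[0,0,0],"turn":0},{"travel":[0,0,0],"turn":0},{"travel":[0,0,0],"turn":0},{"travel":[0,0,0],"turn":0}]' -1
python3 -m crank '[{"travel":[0,0,0],"turn":0},{"travel":[0,0,-0.02],"turn":0},{"travel":[0,0,-0.08],"turn":0},{"travel":[0,0,-0.18],"turn":0},{"travel":[0,0,-0.3],"turn":0},{"travel":[0,0,-0.44],"turn":0},{"travel":[0,0,-0.58],"turn":0},{"travel":[0,0,-0.68],"turn":0}]'
python3 -m crank '[{"travel":[0.05,0.03,0],"turn":0},{"travel":[0.15,0.08,0],"turn":0},{"travel":[0.3,0.12,0],"turn":0},{"travel":[0.45,0.15,0],"turn":0},{"travel":[0.58,0.15,0],"turn":0},{"travel":[0.62,0.15,0],"turn":0},{"travel":[0.62,0.15,0],"turn":0},{"travel":[0.62,0.15,0],"turn":0}]'
python3 - <<'E'
from h import *
np.set_printoptions(precision=4,suppress=True)
a,_=snap('scene','s7');b,_=snap('top','t7');o=get_obs();print(o['tcp_pos'],o['finger_gap'],o['clock'])
f=lambda im,u,v,w,h,k:cv2.resize(im[v:v+h,u:u+w],None,fx=k,fy=k,interpolation=cv2.INTER_CUBIC)
c=np.zeros((600,800,3),np.uint8);c[:300,:400]=f(a,235,190,80,60,5);c[:300,400:]=f(b,190,150,133,100,3)[:300,:400][:,:];c[300:,:400]=f(b,100,160,80,60,5);c[300:,400:]=f(a,315,100,80,60,5)
cv2.imwrite('pics/c7.png',np.clip(c*1.4,0,255).astype(np.uint8))
s=np.load('pics/t7.npz');d=s['d'];V,U=np.mgrid[:384,:512];r=np.linalg.inv(s['K'])@np.stack([U.ravel(),V.ravel(),np.ones(U.size)])
P=(s['T'][:3,:3]@(r*d.ravel())+s['T'][:3,3:]).T.reshape(384,512,3)
q=P[165:205,110:160].reshape(-1,3);q=q[(q[:,2]>.08)&(q[:,2]<.2)];print('handle',len(q),q.mean(0),q.max(0))
E
```

```text
clock: 30.9
tcp_pos: [0.5103, 0.2766, 0.0861]
eef_rot: [3.142, 0.0, 2.768]
ft_force: [-0.3, -0.1, 0.6]
finger_gap: 0.0779
gripper_force: 0.0
clock: 31.7
tcp_pos: [0.511, 0.2769, 0.2254]
eef_rot: [3.139, 0.003, 2.768]
ft_force: [0.2, -0.0, -0.8]
finger_gap: 0.0941
gripper_force: 0.0
clock: 32.5
tcp_pos: [0.4064, 0.3497, 0.2219]
eef_rot: [-3.142, 0.001, 2.768]
ft_force: [-0.4, 0.5, 0.3]
finger_gap: 0.0938
gripper_force: 0.0
[0.4068 0.3495 0.2219] 0.09398386161719073 32.6Traceback (most recent call last):
  File "<stdin>", line 5, in <module>
ValueError: could not broadcast input array from shape (300,399,3) into shape (300,400,3)
```

```bash
python3 - <<'E'
from h import *
np.set_printoptions(precision=3,suppress=True)
a=cv2.imread('pics/s7.png');b=cv2.imread('pics/t7.png')
f=lambda im,u,v,w,h,k:cv2.resize(im[v:v+h,u:u+w],None,fx=k,fy=k,interpolation=cv2.INTER_CUBIC)
c=np.zeros((600,800,3),np.uint8);c[:300,:400]=f(a,235,190,80,60,5);c[:300,400:]=f(b,190,150,100,75,4);c[300:,:400]=f(b,100,160,80,60,5);c[300:,400:]=f(a,315,100,80,60,5)
cv2.imwrite('pics/c7.png',np.clip(c*1.4,0,255).astype(np.uint8))
for n in('top1','t6','t7'):
    print(n,[round(float(pt(n,u,v)[2]),3) for u in(247,248) for v in(176,177,178)],pt(n,218,245))
s=np.load('pics/t7.npz');d=s['d'];V,U=np.mgrid[:384,:512];r=np.linalg.inv(s['K'])@np.stack([U.ravel(),V.ravel(),np.ones(U.size)])
P=(s['T'][:3,:3]@(r*d.ravel())+s['T'][:3,3:]).T.reshape(384,512,3)
q=P[165:205,110:160].reshape(-1,3);q=q[(q[:,2]>.08)&(q[:,2]<.2)];print('handle',len(q),q.mean(0),q.max(0))
E
```

```text
top1 [0.077, 0.074, 0.076, 0.077, 0.075, 0.075] [0.367 0.066 0.034]
t6 [0.039, 0.038, 0.038, 0.04, 0.039, 0.038] [0.367 0.066 0.035]
t7 [0.04, 0.038, 0.039, 0.039, 0.038, 0.038] [0.367 0.066 0.035]
handle 109 [0.512 0.273 0.123] [0.522 0.284 0.144]
```

View pics/c7.png

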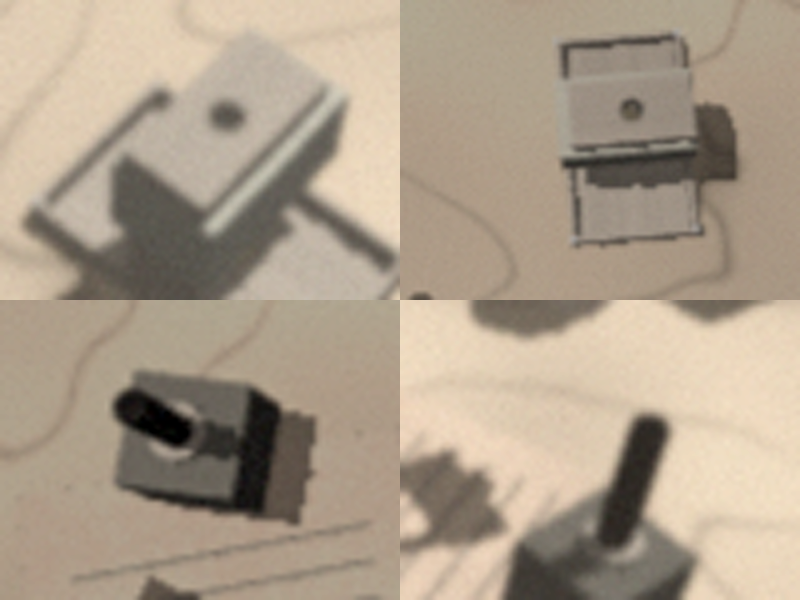

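Through the hole (full (248,177) in the top view) the insert's top now reads 38 mm, which is 4 + 34: it is standing on the tray floor. The drift is upright with its collar seated, at the same height as before. The spare is unmoved and the gripper is clear.

```bash
python3 -c "
from workcell import job_done
print(job_done())"
```

```text
the job is handed in; nothing more can be done
None
```

The job is handed in: the insert was pushed out and is standing in the tray, the drift is back in its holder fully down, and the highest force I read was about 12 N, over 33 s of robot time.

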